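Push the spray booth's window up to the pointer

ROBOT

A 6-joint arm with a two-finger parallel gripper is mounted at the origin on a cart in front of the work surface, level with it; the furniture and walls round the work are solid. World frame = base frame: x ahead of the robot, y to its left, z up, the work surface at z = 0. Lengths are in m, angles in degrees, forces in N, time in s.
With the tool pointing down it reaches from about 0.35 to 0.775 m from the base axis. Payload 5.5 kg.
Tool frame: the origin (TCP) lies at the centre of the arm's flange, where the gripper is bolted on; the fingertips stand 173 mm ahead of it and the grasp point (between the pads) lies ahead of it (pinch_z is the z of the grasp point in the tool frame, in m); z points along the fingers, y is the line along which they close (so a half turn about z gives the same grasp; the last joint's range is limited). The gripper opens to 85 mm and grips with 20 to 120 N. Pads are 22 mm wide; open, the fingers measure 114 mm over their backs; the gripper's body (76 mm by 85 mm) begins 54 mm behind the grasp point. The pads swing forward as they close: fully open they stand 13 mm farther back than shut.
Start: joints at [-82.197, 17.945, 2.641, 74.691, 0, 82.002], TCP at [0.157, -0.553, 0.405] pointing down, gripper open.
Joint ranges: [-158.12, 158.12], [-49.38, 96.58], [-58.88, 72.47], [-126.05, 133.96], [-84.25, 85.87], [-180, 180]. Speed limits (degrees/s): [147.25, 147.25, 180, 180, 180, 180].

INTERFACE

Orientations are given as a 3x3 rotation matrix whose columns are the frame's x, y, z axes.
In Python, from workcell import state, capture, close_job, pinch_z gives the robot as it stands.
- The arm moves only by the tool carry_out, never from a script. Its argument "motion" is one flat list of numbers, 6 for each row, row after row: the shift along the tool's x, y, z in units of 30 mm (1.0 is 30 mm), then the turn, a rotation vector about the tool's x, y, z in units of 5 degrees (1.0 is 5 degrees). In form: [dx, dy, dz, rx, ry, rz, dx, dy, dz, rx, ry, rz, ...]. A call has 1 to 12 rows; each row shifts and turns the commanded pose from where the row before left it, along the tool's axes as they then stand; what a row does not reach is not made up. A row lasts 1/12 s, in which the tool goes at most 41.7 mm and 7.16 degrees, less where a joint would pass 70% of its speed; a pose out of reach is approached as far as the arm can. A call is refused whole if a number of a shift passes 1 or a number of a turn 1, either way. A call with a gripper value outside its range is refused whole. "hand" is the gripper's target within -1 to 1 (fully open at 1, half-way at 0, shut at -1), set as the call begins (left out, the last holds). The fingers move at their own pace and stop on an object; the grip force is fixed at half the most. Time passes only in rows, so rows that do not move let the fingers close. It gives the time, the measured TCP pose, the force, the opening and the grip force at its end, in the units of the state.
- state(): the state, without advancing time (a new reading comes with each control period).
- capture(name): name is "side" or "top" or "wrist"; returns a dict with "color" (384x512x3 uint8, red, green, blue), "K" (3x3 intrinsics, pixels), "R" (3x3) and "t" (3): a world point X has camera coordinates R X + t; the wrist camera has in their place "T_tool_cam" (4x4, takes a point from camera to tool coordinates, whose origin is the TCP and whose axes are the flange's). Camera axes: x right, y down, z forward; pixel columns grow to the right and rows downward; lengths in m; the calibration is good to about 2 mm. A picture is of the moment at which its call begins: read the wrist's pose just before it. There is no depth.
- close_job(): hands the job in; it is judged then, once.
The state is a dict: "t": time; "q": joint angles; "joint_vel": joint speeds; "joint_efforts": joint torques, N m; "eef_pos": TCP position; "tool_rot": TCP orientation; "wrist_force": force on the tool from outside, world axes, zero at the start; "torque": the same for the moment, N m; "opening": finger opening in m; "grasp_force": force on a finger pad.
Only numpy, scipy, OpenCV 4.12 (cv2) and the standard library are available. Lean on these libraries where they do the work, as an engineer would, in place of code of your own. Each camera call takes 0.05 s, during which the arm holds its last target. There are 200 camera calls.

TASK

Open the small spray booth: with the fingertips beneath the lip of its sliding window, push the window up until the lip is level with the white pointer on the right-hand post, then take the hand away and leave the window standing there. Only push the lip from beneath: do not pinch it, press on top of it or overshoot the pointer, and leave the pointer and the loose things on the table and in the booth where they are.

Things in the scene. Friction and masses are not known exactly. Their poses are not given: they have to be found in the camera images.
- booth: Grey bench spray booth, 260 mm wide, 229 mm high, fixed. Origin: under its middle, on the table; x points into the booth (away from the robot at yaw 0), y left. Its front leans back 0.61 rad from upright: the window slides between two dark posts (22 mm wide, 124 mm left and right of the middle) along (0.573, 0, 0.820) in the booth's frame. Sill 120 to 108 mm before the origin: 32 mm high.
- sash (a joint): Travel of the sliding window up its slope in m, 0 at the bottom, up to 0.19. It is counterweighted: about 2.5 N of friction and light damping resist motion along the slope, and it stays where it is left. Starts partly open at 0.005 to 0.06.
- lip_edge (a point): Middle of the outer lower edge (nearest the robot) of the window's lip: an aluminium flange along the window's foot, 180 mm long, 10 mm thick, standing out 32 mm square from the leaning window, so that it rises toward the robot (outward is (-0.820, 0, 0.573) in the booth's frame). Beneath it the opening is empty down to the sill.
- lip_end (a point): Middle of the thickness of the lip at its right-hand (-y) end, beside the pointer; it has to come level with pointer_tip. The lip's upper face carries a thin dark rubber strip (172 x 28 x 3 mm) that must not be pressed.
- pointer (a joint): Setting of the pointer up the same slope in m, on the same scale as sash: the lip is level with the pointer when both read the same. It stands at 0.085 to 0.17 and must not be shifted.
- pointer_tip (a point): Tip of the white pointer, a clip of 30 x 24 mm on the front of the right-hand (-y) post with a point toward the window; the tip is 7 mm beside the lip's end.
- sanding_block: Loose wooden sanding block, 52 x 94 x 34 mm, on the booth's floor. Origin: centre of its underside.
- glue_can: Loose flat cream glue tin with a red cap, 36 x 62 x 100 mm, on the table to the right of the booth. Origin: centre of its underside.
- screw_jar: Loose clear jar with a grey lid, 58 mm across, 70 mm high, on the table in front and right of the booth. Origin: centre of its underside.
- pliers_red: Loose pliers with red handles, 48 x 153 x 11 mm, lying on the table in front of the booth. Origin: centre of the underside.
- knurled_knob: Loose black screw knob, 36 mm across, 29 mm high, on the table in front and left of the booth. Origin: centre of its underside.

How it is judged:
By the outcome, as a careful person would: the job done as asked, in the order asked, and still so for the second after the job is handed in, with the robot touching nothing.
It also fails if it takes over 35 s, if anything falls off the work surface, if the arm or the gripper's body presses on something with over 40 N, if the wrist force passes 120 N, or if a joint passes its speed limit or range.

## Working session

There is one attempt and no reset: what is moved stays moved. The work goes in short steps, Python scripts to look and compute and a tool call to move; the robot and the scene stay as the last step left them, time stands still between calls to the robot, and variables do not carry over. Pictures are saved under pics/ and viewed, at most 10 in all, crops included, and the job is handed in when it is done.

Besides the shell and the picture viewer there is one more tool, called after "Emit:" as name(argument=value, ...), one argument or row to a line, values as JSON. carry_out: Moves the arm, as the interface text tells. Its arguments: {"type":"object","properties":{"motion":{"type":"array","items":{"type":"number"}},"hand":{"type":"number"}},"required":["motion"]}

```bash
mkdir -p pics; python3 - <<'E'
from workcell import state,capture,pinch_z
import cv2,numpy as np
s=state();print({k:s[k] for k in('t','eef_pos','tool_rot','opening')},pinch_z)
for n in('side','top'):
    c=capture(n);cv2.imwrite(f'pics/{n}0.png',cv2.resize(c['color'][:,:,::-1],(800,600),interpolation=cv2.INTER_CUBIC))
    print(n,c['K'].tolist(),np.round(c['R'],4).tolist(),c['t'], -c['R'].T@c['t'])
E
```

```text
{'t': 0.0, 'eef_pos': array([ 0.15653627, -0.55305897,  0.40380199]), 'tool_rot': array([[ 9.62213117e-01,  2.72297320e-01, -2.94909159e-04],
       [ 2.72297388e-01, -9.62211341e-01,  1.86225436e-03],
       [ 2.23321935e-04, -1.87218857e-03, -9.99998223e-01]]), 'opening': 0.08522806988726782} 0.1547
side [[426.4632765163645, 0.0, 264.89909257250514], [0.0, 426.4632765163645, 197.40553415479923], [0.0, 0.0, 1.0]] [[-0.8618, -0.5071, -0.0104], [-0.2292, 0.4076, -0.884], [0.4525, -0.7594, -0.4675]] [0.50031059 0.1330647  1.06326775] [-0.01943255  1.00695694  0.61985103]
top [[417.8818591156423, 0.0, 259.1796733152685], [0.0, 417.8818591156423, 189.01529835176947], [0.0, 0.0, 1.0]] [[0.0218, -0.9997, -0.0082], [-0.9981, -0.0212, -0.0586], [0.0584, 0.0095, -0.9982]] [0.09937054 0.54912669 1.04937806] [0.48461387 0.10108036 1.08052816]
```

View pics/side0.png

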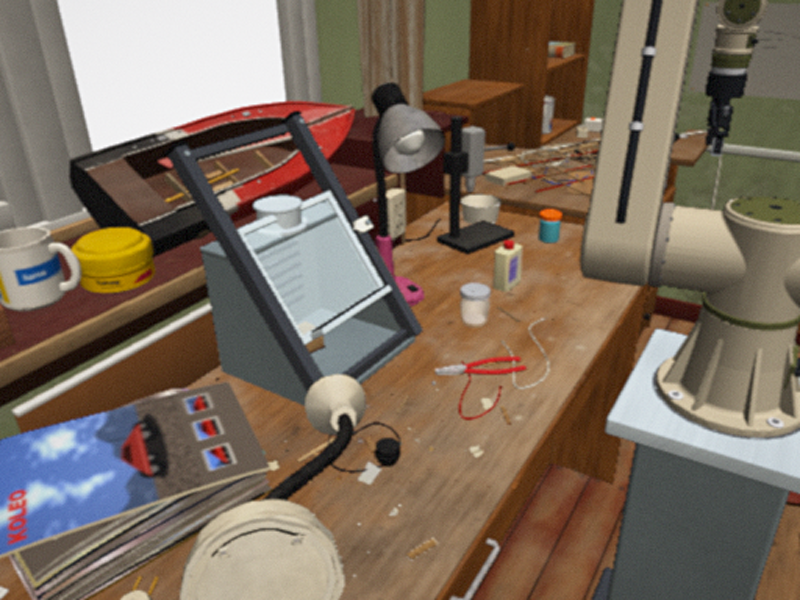

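View pics/top0.png

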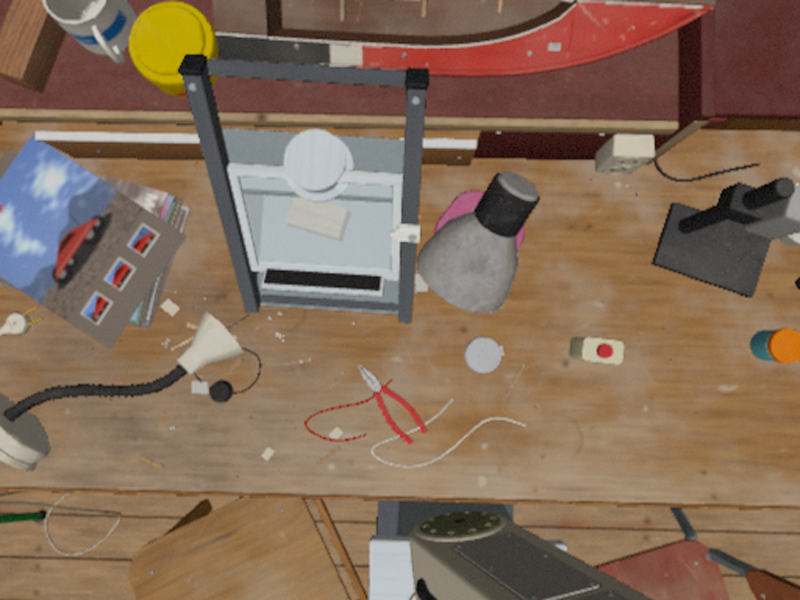

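The overviews show the booth: in the top view its posts run from (195,65) to (252,310) and from (417,77) to (405,322). The pointer is near (405,233) and the lip near (325,275). I'll zoom in on both.

```bash
python3 - <<'E'
import cv2
from workcell import capture
# crops in native px: side x 105..275,y 70..255 ; top x 110..280,y 30..215
for n,(x,y,w,h,k) in {'side':(105,65,190,190,3),'top':(110,30,180,185,3)}.items():
    im=capture(n)['color'][:,:,::-1][y:y+h,x:x+w]
    cv2.imwrite(f'pics/{n}1.png',cv2.resize(im,None,fx=k,fy=k,interpolation=cv2.INTER_CUBIC))
E
```

```text
(no output)
```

View pics/side1.png

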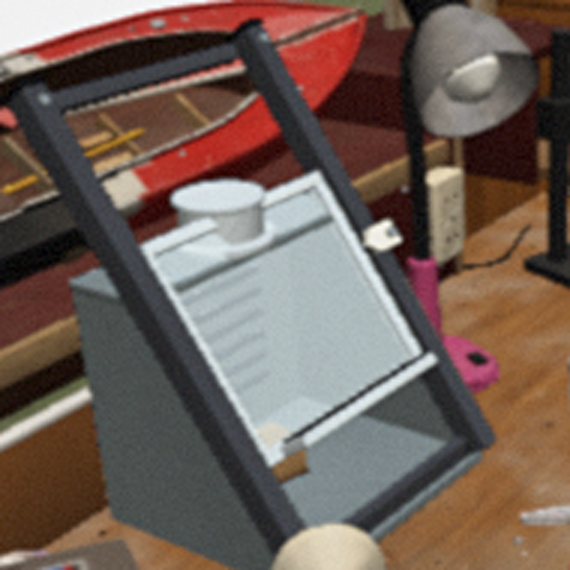

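View pics/top1.png

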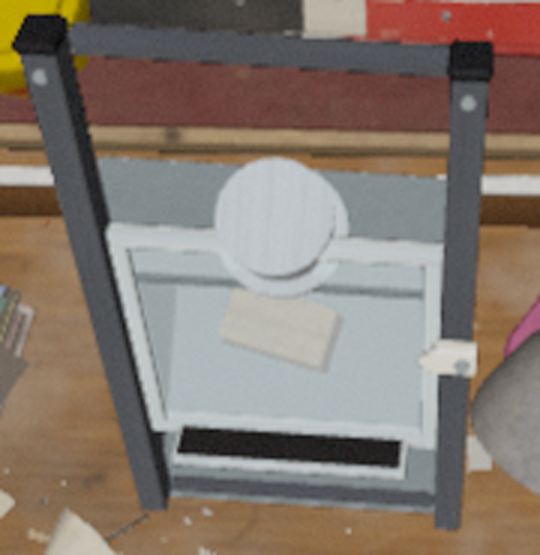

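```bash
python3 - <<'E'
import cv2,numpy as np
from workcell import capture
def avg(n): return np.mean([capture(n)['color'][:,:,::-1].astype(float) for _ in range(4)],0).astype(np.uint8)
S,T=avg('side'),avg('top');np.savez('im.npz',S=S,T=T)
f=lambda im,x,y,w,h,k:cv2.resize(im[y:y+h,x:x+w],None,fx=k,fy=k,interpolation=cv2.INTER_CUBIC)
a=f(S,190,130,75,100,6)  # 450x600
b=f(T,155,140,116,66,3)   # 348x198
b1=f(T,225,140,50,60,6) # 300x360
b2=f(T,160,162,50,36,6) #300x216
o=np.zeros((600,760,3),np.uint8);o[:600,:450]=a;o[:360,455:755]=b1;o[380:596,455:755]=b2
cv2.imwrite('pics/z.png',o)
E
```

```text
(no output)
```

View pics/z.png

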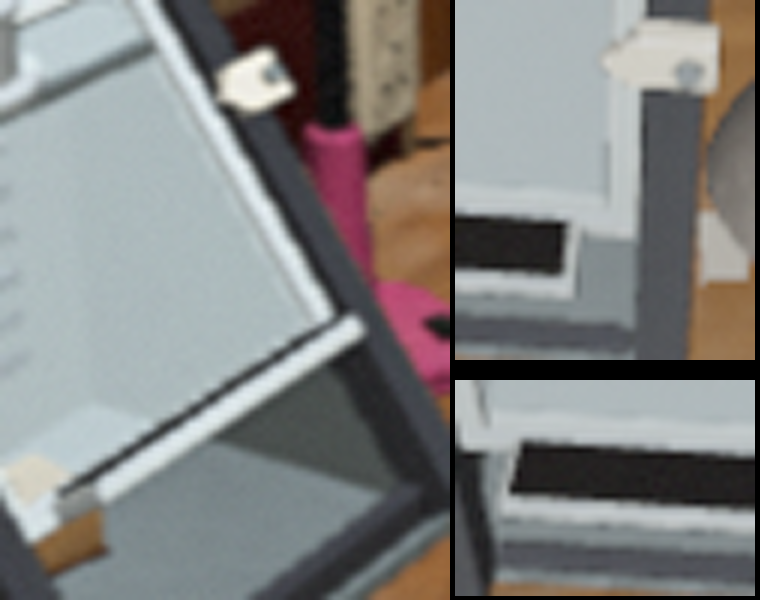

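The zoom gives these native pixels:

| Point | Side view | Top view |
|---|---|---|
| Lip outer lower corner, right end | (250.8,185.3) | (244.7,189.7) |
| Lip outer lower corner, left end | (208,213.8) | (168,185.3) |
| Pointer tip | (226.2,144.2) | (249.7,150.3) |

```bash
cat > h.py <<'E'
import numpy as np,cv2
from workcell import capture,state
C={n:capture(n) for n in('side','top')}
P={n:c['K']@np.c_[c['R'],c['t']] for n,c in C.items()}
def tri(s,t):
    X=cv2.triangulatePoints(P['side'],P['top'],np.array(s,float).reshape(2,1),np.array(t,float).reshape(2,1));X=(X[:3]/X[3]).ravel()
    e=[np.round((P[n]@np.r_[X,1])[:2]/(P[n]@np.r_[X,1])[2]-p,1) for n,p in(('side',s),('top',t))]
    return X,e
E
python3 - <<'E'
from h import *
c=lambda n,x,y:((105+x/3,65+y/3) if n=='s' else (110+x/3,30+y/3))
pts={'lipR':((250.8,185.3),(244.7,189.7)),'lipL':((208,213.8),(168,185.3)),'ptr':((226.2,144.2),(249.7,150.3)),
'boltL':(c('s',43,99),c('t',40,77)),'boltR':(c('s',263,38),c('t',468,103)),
'postRfoot':(c('s',494,440),c('t',461,528))}
R={}
for k,(s,t) in pts.items():
    X,e=tri(s,t);R[k]=X;print(k,np.round(X,4),e)
d=R['lipL']-R['lipR'];print('len',np.linalg.norm(d),'yaw',np.degrees(np.arctan2(-d[0],d[1])))
d=R['boltL']-R['boltR'];print('len',np.linalg.norm(d),'yaw',np.degrees(np.arctan2(-d[0],d[1])))
E
```

```text
lipR [0.5387 0.1437 0.1139] [array([-0.1, -0. ]), array([0. , 0.1])]
lipL [0.5457 0.3224 0.1137] [array([0.2, 0. ]), array([-0.1, -0.2])]
ptr [0.6181 0.1322 0.2123] [array([0.8, 0.1]), array([-0.6, -0.9])]
boltL [0.7533 0.349  0.3708] [array([-0., -0.]), array([0., 0.])]
boltR [0.743  0.1007 0.3697] [array([-0., -0.]), array([0., 0.])]
postRfoot [0.5048 0.0994 0.0198] [array([0.4, 0. ]), array([-0.2, -0.4])]
len 0.17891239040035853 yaw -2.2247992753037416
len 0.24851164594694974 yaw -2.377503948277866
```

```bash
python3 - <<'E'
from h import *
k=1.5625
for n,s,t in [('whiteface',(335,405),(222,345)),('whitetip',(352,422),(242,350)),('greyhead_center',(412,130),(470,265)),('greytop',(388,95),(515,195)),('greylow',(410,150),(470,308))]:
    X,e=tri((s[0]/k,s[1]/k),(t[0]/k,t[1]/k));print(n,X.round(3),e)
# candidate grid of heights on top pixel rays for lamp head
for p in [(420,262),(470,308),(240,350)]:
    c=C['top'];d=c['R'].T@np.linalg.inv(c['K'])@np.array([p[0]/k,p[1]/k,1]);o=-c['R'].T@c['t']
    for z in (.05,.2,.3,.4): print(p,z,(o+d*(z-o[2])/d[2]).round(3))
E
```

```text
whiteface [0.467 0.399 0.058] [array([3.1, 0.3]), array([-1.6, -2.5])]
whitetip [0.457 0.377 0.018] [array([2.4, 0.2]), array([-1.2, -1.9])]
greyhead_center [0.56  0.036 0.361] [array([-0.6, -0. ]), array([0.4, 0.8])]
greytop [ 0.631 -0.005  0.406] [array([-0., -0.]), array([0. , 0.1])]
greylow [0.534 0.045 0.333] [array([ 7.9, -0.3]), array([ -6. , -10.5])]
(420, 262) 0.05 [0.598 0.088 0.05 ]
(420, 262) 0.2 [0.582 0.09  0.2  ]
(420, 262) 0.3 [0.571 0.091 0.3  ]
(420, 262) 0.4 [0.56  0.093 0.4  ]
(470, 308) 0.05 [0.527 0.008 0.05 ]
(470, 308) 0.2 [0.521 0.021 0.2  ]
(470, 308) 0.3 [0.517 0.03  0.3  ]
(470, 308) 0.4 [0.513 0.039 0.4  ]
(240, 350) 0.05 [0.453 0.369 0.05 ]
(240, 350) 0.2 [0.458 0.33  0.2  ]
(240, 350) 0.3 [0.461 0.304 0.3  ]
(240, 350) 0.4 [0.464 0.278 0.4  ]
```

```bash
cat >> h.py <<'E'
from scipy.spatial.transform import Rotation as Ro
yaw=np.radians(-2.3);f=np.array([np.cos(yaw),np.sin(yaw),0]);l=np.array([-f[1],f[0],0]);Z=np.array([0,0,1.])
u=.573*f+.820*Z; w=.820*f-.573*Z        # up slope ; into the booth along the lip
RT=np.c_[u,-l,w]
mid=np.array([.5422,.233,.1138])
def tcp(deep,below): return mid+w*(deep-.173)-u*(.011+below)
E
python3 - <<'E'
from h import *
s=state();R0=s['tool_rot'];p=s['eef_pos']
RD=np.c_[f,-l,-Z]
print('yaw turn',Ro.from_matrix(R0.T@RD).as_rotvec(degrees=True)/5)
A=np.array([.39,-.10,.40]);B=np.array([.37,.235,.36]);G=tcp(-.03,.012)
print('leg1',R0.T@(A-p)/.03);print('leg2',RD.T@(B-A)/.03);print('tilt',Ro.from_matrix(RD.T@RT).as_rotvec(degrees=True)/5)
print('B->G in RD',RD.T@(G-B)/.03,'in RT',RT.T@(G-B)/.03,G,tcp(.022,0))
E
```

```text
yaw turn [ 1.36844975e-03 -1.36703346e-04  3.62108159e+00]
leg1 [ 11.60152448 -12.41958468   0.15600601]
leg2 [ -1.11426795 -11.13091622   1.33333333]
tilt [-4.52760740e-28  1.10109802e+01 -1.83152634e-17]
B->G in RD [-0.24991539 -0.16374353  4.95803333] in RT [-4.20878885 -0.16374353  2.63602248] [0.36270572 0.24020924 0.211259  ] [0.41218183 0.23822207 0.191303  ]
```

Emit:
carry_out(
  motion=[0.83,-0.887,0,0,0,0,0.83,-0.887,0,0,0,0,0.83,-0.887,0,0,0,0,0.83,-0.887,0,0,0,0,0.83,-0.887,0,0,0,0,0.83,-0.887,0,0,0,0,0.83,-0.887,0,0,0,0,0.83,-0.887,0,0,0,0,0.83,-0.887,0,0,0,0,0.83,-0.887,0,0,0,0,0.83,-0.887,0,0,0,0,0.83,-0.887,0,0,0,0],
  hand=-1,
)

```text
t: 1.9
eef_pos: [0.3574, -0.163, 0.405]
tool_rot: [[0.962, 0.272, 0.001], [0.272, -0.962, -0.001], [0.001, 0.001, -1.0]]
wrist_force: [0.1, -1.0, -0.7]
opening: 0.0
grasp_force: 0.0
```

Emit:
carry_out(
  motion=[0.83,-0.887,0.08,0,0,0,0.83,-0.887,0.08,0,0,0,0,0,0,0,0,0.905,0,0,0,0,0,0.905,0,0,0,0,0,0.905,0,0,0,0,0,0.905],
)

```text
t: 2.4
eef_pos: [0.3907, -0.0993, 0.4]
tool_rot: [[0.999, -0.042, 0.0], [-0.042, -0.999, -0.0], [0.0, 0.0, -1.0]]
wrist_force: [0.2, 0.2, -0.7]
opening: -0.0001
grasp_force: 0.0
```

Emit:
carry_out(
  motion=[-0.1,-1,0.12,0,0,0,-0.1,-1,0.12,0,0,0,-0.1,-1,0.12,0,0,0,-0.1,-1,0.12,0,0,0,-0.1,-1,0.12,0,0,0,-0.1,-1,0.12,0,0,0,-0.1,-1,0.12,0,0,0,-0.1,-1,0.12,0,0,0,-0.1,-1,0.12,0,0,0,-0.1,-1,0.12,0,0,0,-0.1,-1,0.12,0,0,0,0,0,0,0,0,0],
)

```text
t: 3.4
eef_pos: [0.3661, 0.1156, 0.3649]
tool_rot: [[0.998, 0.069, -0.007], [0.069, -0.994, 0.082], [-0.002, -0.082, -0.997]]
wrist_force: [-0.2, -0.9, 0.2]
opening: -0.0
grasp_force: 0.0
```

```bash
python3 - <<'E'
from workcell import state
s=state();print(s['q'],s['joint_vel'],s['wrist_force'])
E
```

```text
[  3.89730154  -2.43850512 -26.96843649  65.56563422   4.71124159
 179.94559244] [-0.99799931  0.10542834  0.71417222  0.24884331 -2.25059232 -0.04197588] [-0.18192949 -0.86141462  0.23522415]
```

Emit:
carry_out(
  motion=[0,0,0,0,0,-1,0,0,0,0,0,-1,0,0,0,0,0,-1,0,0,0,0,0,-1,0,0,0,0,0,-1,0,0,0,0,0,-1,0,0,0,0,0,-1,0,0,0,0,0,-1,0,0,0,0,0,-1,0,0,0,0,0,-1,0,0,0,0,0,-1,0,0,0,0,0,-1],
)

```text
t: 4.4
eef_pos: [0.3669, 0.1146, 0.3654]
tool_rot: [[0.438, 0.899, -0.006], [0.897, -0.436, 0.08], [0.07, -0.04, -0.997]]
wrist_force: [-0.6, -0.6, -0.2]
opening: -0.0002
grasp_force: 0.0
```

Emit:
carry_out(
  motion=[0,0,0,0,0,-1,0,0,0,0,0,-1,0,0,0,0,0,-1,0,0,0,0,0,-1,0,0,0,0,0,-1,0,0,0,0,0,-1,0,0,0,0,0,-1,0,0,0,0,0,-1,0,0,0,0,0,-1,0,0,0,0,0,-1,0,0,0,0,0,-1,0,0,0,0,0,-1],
)

```text
t: 5.4
eef_pos: [0.3669, 0.1146, 0.3655]
tool_rot: [[-0.56, 0.829, -0.006], [0.826, 0.559, 0.08], [0.07, 0.04, -0.997]]
wrist_force: [-0.2, -0.6, 0.3]
opening: -0.0001
grasp_force: 0.0
```

Emit:
carry_out(
  motion=[0,0,0,0,0,-1,0,0,0,0,0,-1,0,0,0,0,0,-1,0,0,0,0,0,-1,0,0,0,0,0,-1,0,0,0,0,0,-1,0,0,0,0,0,-1,0,0,0,0,0,-1,0,0,0,0,0,-1,0,0,0,0,0,-1,0,0,0,0,0,-1,0,0,0,0,0,-1],
)

```text
t: 6.4
eef_pos: [0.3669, 0.1146, 0.3654]
tool_rot: [[-0.997, -0.071, -0.006], [-0.071, 0.994, 0.08], [0.0, 0.081, -0.997]]
wrist_force: [0.6, -0.9, -0.6]
opening: -0.0004
grasp_force: 0.0
```

```bash
cat >> h.py <<'E'
RT=np.c_[-u,l,w]; RD=np.c_[-f,l,-Z]
def step(p,R):
    s=state();R0=s['tool_rot'];print('t',s['t'],'shift',(R0.T@(p-s['eef_pos'])/.03).round(3),'turn',(Ro.from_matrix(R0.T@R).as_rotvec(degrees=True)/5).round(3),'q',s['q'].round(1),'F',s['wrist_force'].round(2))
E
python3 - <<'E'
from h import *
step(np.array([.37,.235,.36]),RD)
E
```

```text
t 6.5 shift [-0.373  3.97   0.502] turn [ 0.923 -0.053  1.228] q [  3.8  -2.4 -26.9  65.6   4.6  -0.1] F [ 0.19 -1.03  0.21]
```

Emit:
carry_out(
  motion=[0,0,0,0.46,0,0.614,0,0,0,0.46,0,0.614,-0.09,1,0.04,0,0,0,-0.09,1,0.04,0,0,0,-0.09,1,0.04,0,0,0,-0.09,1,0.04,0,0,0,0,0,0,0,0,0],
)

```text
t: 7.08
eef_pos: [0.383, 0.2378, 0.3604]
tool_rot: [[-0.999, 0.039, -0.004], [0.039, 0.999, 0.002], [0.004, 0.002, -1.0]]
wrist_force: [-0.4, -0.0, 0.1]
opening: -0.0
grasp_force: 0.0
```

```bash
python3 - <<'E'
from h import *
step(np.array([.37,.235,.36]),RD); step(tcp(-.03,.012),RT)
E
```

```text
t 7.1833 shift [ 0.404 -0.021  0.009] turn [-0.005 -0.063  0.009] q [ 21.3   5.3 -19.6  65.4   0.1  23.6] F [-0.67 -0.9  -0.6 ]
t 7.1833 shift [0.627 0.145 4.969] turn [-0.0000e+00 -1.1074e+01  1.1000e-02] q [ 21.3   5.3 -19.6  65.4   0.1  23.6] F [-0.67 -0.9  -0.6 ]
```

Emit:
carry_out(
  motion=[0,0,0,0,-1,0,0,0,0,0,-1,0,0,0,0,0,-1,0,0,0,0,0,-1,0,0,0,0,0,-1,0,0,0,0,0,-1,0,0,0,0,0,-1,0,0,0,0,0,-1,0,0,0,0,0,-1,0,0,0,0,0,-1,0,0,0,0,0,-1,0,0,0,0,0,-0.07,0],
)

```text
t: 8.18
eef_pos: [0.3809, 0.2329, 0.3593]
tool_rot: [[-0.57, 0.042, 0.82], [0.024, 0.999, -0.034], [-0.821, 0.0, -0.571]]
wrist_force: [-0.8, 0.1, -0.8]
opening: -0.0002
grasp_force: 0.0
```

```bash
python3 - <<'E'
from h import *
step(tcp(-.03,.012),RT)
E
```

```text
t 8.2833 shift [4.409 0.203 2.327] turn [-0.01  -0.038 -0.003] q [ 27.9 -11.3 -51.3  -0.8 -24.3  18.5] F [-0.57  0.05 -0.32]
```

Emit:
carry_out(
  motion=[0.88,0.04,0.46,0,0,0,0.88,0.04,0.46,0,0,0,0.88,0.04,0.46,0,0,0,0.88,0.04,0.46,0,0,0,0.88,0.04,0.46,0,0,0,0,0,0,0,0,0],
)

```text
t: 8.78
eef_pos: [0.3816, 0.2643, 0.2291]
tool_rot: [[-0.603, 0.056, 0.795], [0.021, 0.998, -0.055], [-0.797, -0.016, -0.604]]
wrist_force: [0.4, -0.4, -0.4]
opening: -0.0001
grasp_force: 0.0
```

```bash
python3 - <<'E'
from h import *
step(tcp(-.03,.012),RT);step(tcp(.022,.012),RT)
f2=lambda im,x,y,w,h,k:cv2.resize(im[y:y+h,x:x+w,::-1],None,fx=k,fy=k,interpolation=cv2.INTER_CUBIC)
cv2.imwrite('pics/pre.png',np.hstack([f2(capture('side')['color'],160,100,130,180,3),f2(capture('top')['color'],140,110,130,180,3)]))
E
```

```text
t 8.8833 shift [ 0.928 -0.818 -0.042] turn [-0.245 -0.374  0.02 ] q [ 32.2   5.7 -58.7 -21.6 -28.1  22.5] F [1.13 0.24 0.15]
t 8.8833 shift [ 0.872 -0.781  1.691] turn [-0.245 -0.374  0.02 ] q [ 32.2   5.7 -58.7 -21.6 -28.1  22.5] F [1.13 0.24 0.15]
```

View pics/pre.png

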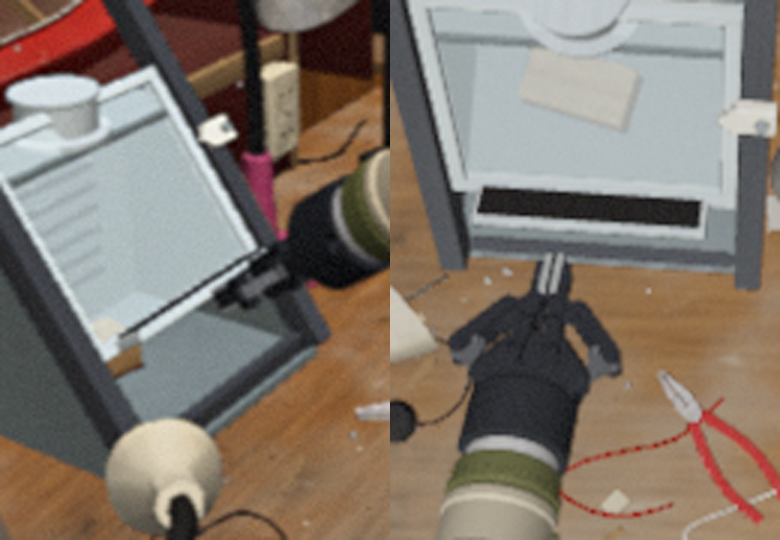

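The view shows the closed fingertips just in front of the lip, nothing touched, and joint 3 at its limit. I'll use a steeper pitch of about 45° for more room.

```bash
cat >> h.py <<'E'
def pose(deg,deep,below,left=.012):
    a=np.radians(deg);z=np.cos(a)*f-np.sin(a)*Z;x=-(np.sin(a)*f+np.cos(a)*Z)
    return mid+l*left+w*deep-u*(.011+below)-z*.173, np.c_[x,l,z]
E
python3 - <<'E'
from h import *
step(*pose(45,-.015,.018));step(*pose(45,.022,.012))
# shift in the 45 frame
p,R=pose(45,-.015,.018);q,_=pose(45,.022,.012);print(R.T@(q-p)/.03, R.T@(p-state()['eef_pos'])/.03)
E
```

```text
t 9.0833 shift [ 0.176 -0.409  0.561] turn [-0.22   1.705 -0.036] q [ 32.2   5.4 -58.7 -21.8 -28.1  22.5] F [-0.09  0.62 -0.31]
t 9.0833 shift [-0.057 -0.384  1.789] turn [-0.22   1.705 -0.036] q [ 32.2   5.4 -58.7 -21.8 -28.1  22.5] F [-0.09  0.62 -0.31]
[-4.12408245e-01 -1.17816636e-15  1.17990195e+00] [ 0.0925903  -0.41906904  0.57337957]
```

Emit:
carry_out(
  motion=[0,0,0,-0.11,0.85,0,0,0,0,-0.11,0.85,0,0.05,-0.21,0.29,0,0,0,0.05,-0.21,0.29,0,0,0,0,0,0,0,0,0],
)

```text
t: 9.5
eef_pos: [0.3913, 0.2502, 0.2197]
tool_rot: [[-0.707, 0.043, 0.706], [0.032, 0.999, -0.03], [-0.707, 0.001, -0.707]]
wrist_force: [-0.5, -1.6, -1.3]
opening: -0.0001
grasp_force: 0.0
```

```bash
python3 - <<'E'
from h import *
step(*pose(45,-.015,.018));step(*pose(45,.022,.012))
E
```

```text
t 9.6 shift [-0.042  0.01  -0.014] turn [-0.008 -0.01  -0.031] q [ 28.5   5.6 -55.9 -12.  -21.2  23. ] F [-0.66 -0.41 -0.56]
t 9.6 shift [-0.455  0.012  1.166] turn [-0.008 -0.01  -0.031] q [ 28.5   5.6 -55.9 -12.  -21.2  23. ] F [-0.66 -0.41 -0.56]
```

Emit:
carry_out(
  motion=[-0.07,0,0.4,0,0,0,-0.12,0,0.39,0,0,0,-0.22,0,0.38,0,0,0,0,0,0,0,0,0],
)

```text
t: 9.93
eef_pos: [0.4264, 0.2502, 0.2035]
tool_rot: [[-0.706, 0.042, 0.707], [0.031, 0.999, -0.029], [-0.707, 0.002, -0.707]]
wrist_force: [0.7, 0.1, 0.3]
opening: -0.0
grasp_force: 0.0
```

```bash
python3 - <<'E'
from h import *
step(*pose(45,.022,.012));step(*pose(45,.022,0));step(*pose(45,.022,-.1))
f2=lambda im,x,y,w,h,k:cv2.resize(im[y:y+h,x:x+w,::-1],None,fx=k,fy=k,interpolation=cv2.INTER_CUBIC)
cv2.imwrite('pics/in.png',np.hstack([f2(capture('side')['color'],160,100,130,180,3),f2(capture('top')['color'],140,110,130,180,3)]))
E
```

```text
t 10.0333 shift [-0.054 -0.002 -0.026] turn [-0.009 -0.02  -0.022] q [ 26.1  10.3 -54.  -15.5 -19.7  21.1] F [ 0.05 -0.39 -0.18]
t 10.0333 shift [-0.447 -0.002 -0.097] turn [-0.009 -0.02  -0.022] q [ 26.1  10.3 -54.  -15.5 -19.7  21.1] F [ 0.05 -0.39 -0.18]
t 10.0333 shift [-3.73   0.004 -0.685] turn [-0.009 -0.02  -0.022] q [ 26.1  10.3 -54.  -15.5 -19.7  21.1] F [ 0.05 -0.39 -0.18]
```

View pics/in.png

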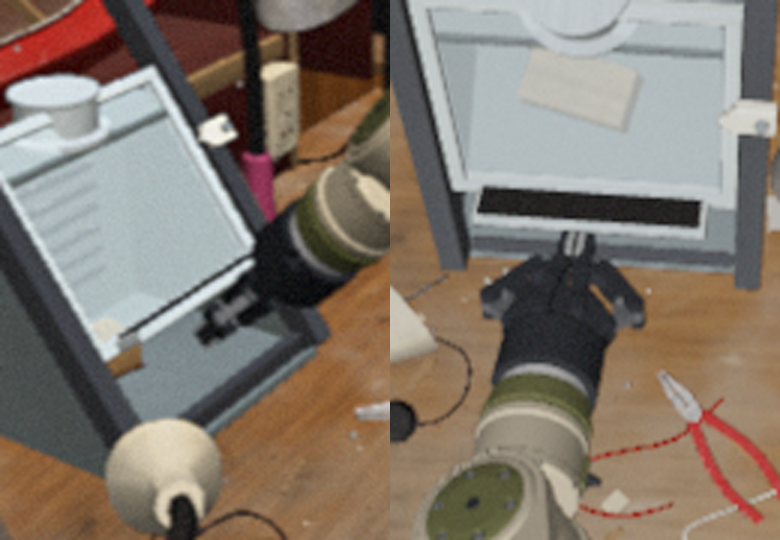

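The fingertips are hidden under the lip's front edge at top-view crop (575,235), with no contact yet. I'll push slowly up the slope.

Emit:
carry_out(
  motion=[-0.2,0,-0.035,0,0,0,-0.2,0,-0.035,0,0,0,-0.2,0,-0.035,0,0,0,-0.2,0,-0.035,0,0,0,-0.2,0,-0.035,0,0,0],
)

```text
t: 10.55
eef_pos: [0.4416, 0.249, 0.2277]
tool_rot: [[-0.709, 0.041, 0.704], [0.029, 0.999, -0.029], [-0.705, 0.0, -0.709]]
wrist_force: [-4.4, 0.0, -0.6]
opening: -0.0002
grasp_force: 1.7
```

Emit:
carry_out(
  motion=[-0.25,0,-0.044,0,0,0,-0.25,0,-0.044,0,0,0,-0.25,0,-0.044,0,0,0,-0.25,0,-0.044,0,0,0,-0.25,0,-0.044,0,0,0,-0.25,0,-0.044,0,0,0,-0.25,0,-0.044,0,0,0,-0.2,0,-0.035,0,0,0,-0.1,0,-0.018,0,0,0,0,0,0,0,0,0],
)

```text
t: 11.38
eef_pos: [0.479, 0.2476, 0.2801]
tool_rot: [[-0.706, 0.042, 0.707], [0.031, 0.999, -0.029], [-0.708, 0.002, -0.706]]
wrist_force: [-0.5, -0.1, -0.6]
opening: 0.0002
grasp_force: 0.0
```

```bash
python3 - <<'E'
from h import *
step(*pose(45,.022,-.1));step(*pose(45,.022,-.121))
def avg(n): return np.mean([capture(n)['color'].astype(float) for _ in range(3)],0).astype(np.uint8)
f2=lambda im,x,y,w,h,k:cv2.resize(im[y:y+h,x:x+w,::-1],None,fx=k,fy=k,interpolation=cv2.INTER_CUBIC)
cv2.imwrite('pics/up.png',np.hstack([f2(avg('side'),180,110,75,100,5),f2(avg('top'),190,105,80,100,5)]))
E
```

```text
t 11.4833 shift [-0.653  0.    -0.146] turn [-0.003  0.006 -0.028] q [ 22.9   6.  -43.6  -1.7 -17.5  18.5] F [-0.03  0.1   0.14]
t 11.4833 shift [-1.342  0.002 -0.268] turn [-0.003  0.006 -0.028] q [ 22.9   6.  -43.6  -1.7 -17.5  18.5] F [-0.03  0.1   0.14]
```

View pics/up.png

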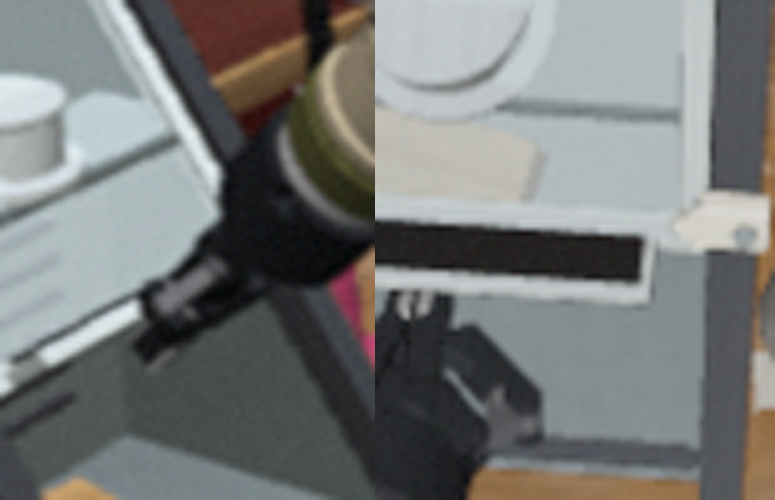

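```bash
python3 - <<'E'
import numpy as np
d=np.load('im.npz');S=d['S'].astype(int);T=d['T'].astype(int)
print('S gray x222-241');[print(y,S[y,222:242].mean(1).astype(int)) for y in range(136,151)]
print('T R-B x246-262');[print(y,(T[y,246:262,2]-T[y,246:262,0])) for y in range(142,158)]
E
```

```text
S gray x222-241
136 [52 66 68 69 69 66 50 33 24 23 21 22 26 25 22 24 23 27 26 20]
137 [45 59 69 67 67 67 50 31 22 23 36 57 60 42 27 19 24 22 27 23]
138 [ 37  51  66  68  67  66  58  43  36  63 115 153 158 109  43  21  23  22
  25  24]
139 [ 52  40  57  67  67  64  69  85 118 163 211 237 227 165  68  23  21  24
  23  23]
140 [ 79  38  48  61  68  89 132 177 217 235 239 236 217 163  88  38  23  22
  25  24]
141 [120  57  41  65  98 152 209 236 239 238 236 209 173 154 125  72  29  20
  21  22]
142 [181 107  48  75 145 194 227 237 235 235 230 192 140 140 152 113  47  19
  23  23]
143 [225 167  76  65 146 202 230 232 232 233 232 206 156 140 174 168 101  38
  21  20]
144 [228 194 111  62 131 204 231 233 233 233 234 231 212 204 224 229 168  65
  20  21]
145 [225 218 156  89 140 204 233 236 235 234 233 235 235 234 232 217 153  56
  19  18]
146 [220 225 189 132 150 179 206 225 234 236 237 236 231 211 168 114  64  27
  22  20]
147 [205 227 216 162 101  89 113 156 206 226 228 216 175 119  65  27  17  19
  19  19]
148 [190 221 227 190 115  52  45  86 125 146 147 123  87  50  22  15  18  25
  22 
[... 613 characters left out ...]

148 [-12 -12 -10  -2   6  11  11  10  11  12  11  11  11  11  10  10]
149 [-11 -12  -8   5   7   9  11  11  11  11  11  10  11  11  11  10]
150 [-11 -12  -9   3   7  11  10  10  11  11  11  11  11  11  10  10]
151 [-12 -11 -11  -4   4  10  11  10  12  11  10  11  10  10  10   8]
152 [-13 -11 -12 -11  -5   5   7  11  11  10  11  10  10  10  10   7]
153 [-13 -13 -12 -12  -8  -2   1   8  11  10  10  10  11  11  10   9]
154 [-12 -12 -12 -11  -8  -4  -5   0   3   3   8   9   9   9  10   7]
155 [-11 -12 -11 -12  -8  -4  -6  -5  -5  -5  -1  -4  -6  -5  -4  -1]
156 [-11 -12 -12 -12  -8  -4  -7  -6  -6  -6  -4  -5  -5  -6  -8  -5]
157 [-11 -12 -12 -12  -9  -4  -6  -6  -6  -5  -4  -6  -7  -7  -7  -5]
```

```bash
python3 - <<'E'
from h import *
lR,e=tri((250.4,184.9),(244.3,189.3));print(lR.round(4),e)
for s in [(225.8,145.3),(225.6,146.2)]:
    X,e=tri(s,(248.8,149.6));d=X-lR;print(X.round(4),e,'u',d@u,'travel',d@u-.005,'w',d@w,'l',d@l)
P3=P['top']
for t in (.08,.09,.095,.1,.105,.11):
    q=P3@np.r_[lR+u*t,1];print(t,(q[:2]/q[2]).round(2))
# corner now: vertical profile through top image near lip right end
T=np.mean([capture('top')['color'].astype(float) for _ in range(3)],0).mean(2).astype(int)
for x in (236,239,241,243): print(x,T[156:172,x])
print(T[163,238:252],T[161,238:252])
T0=np.load('im.npz')['T'].astype(int).mean(2).astype(int)
for x in (235,238,240,242): print('t0',x,T0[180:196,x])
E
```

```text
[0.5395 0.1445 0.1153] [array([-0.1, -0. ]), array([0.1, 0.1])]
[0.6193 0.1338 0.2096] [array([0.5, 0.1]), array([-0.4, -0.6])] u 0.12329819287821622 travel 0.11829819287821622 w 0.011683964696865237 l -0.007547611315020908
[0.6198 0.1339 0.207 ] [array([0.6, 0.1]), array([-0.4, -0.7])] u 0.12144655537616078 travel 0.11644655537616078 w 0.013612250614475907 l -0.007349335786434553
0.08 [244.38 166.53]
0.09 [244.39 163.45]
0.095 [244.39 161.89]
0.1 [244.39 160.32]
0.105 [244.39 158.73]
0.11 [244.4  157.12]
236 [ 33  36  36  33  36 123 180 195 186 163 140 140 140 139 139 141]
239 [ 36  33  34  33  39 117 178 194 195 176 138 138 138 137 138 138]
241 [ 37  34  35  37  34  94 168 194 194 171 135 137 138 138 137 136]
243 [119 132 141 145 144 160 186 195 191 162 123 138 139 139 138 138]
[195 194 195 194 196 195 177 116 137 137 136 137 136 136] [126 117  94  94 110 160 181 132 136 136 135 137 135 136]
t0 235 [ 36  32  35  37  37 125 178 192 171 140 137 136 119  89  85  85]
t0 238 [ 35  35  32  35  31  94 167 193 184 160 136 137 122  94  83  85]
t0 240 [ 34  34  34  35  34  65 158 193 183 159 136 138 125  99  86  84]
t0 242 [ 34  33  42  54  51  95 167 193 194 173 138 137 126 101  88  84]
```

Emit:
carry_out(
  motion=[-0.09,0,-0.016,0,0,0,-0.09,0,-0.016,0,0,0,-0.09,0,-0.016,0,0,0,-0.09,0,-0.016,0,0,0,-0.09,0,-0.016,0,0,0,-0.09,0,-0.016,0,0,0,-0.09,0,-0.016,0,0,0,-0.07,0,-0.012,0,0,0,-0.05,0,-0.009,0,0,0,-0.03,0,-0.005,0,0,0,0,0,0,0,0,0],
)

```text
t: 12.95
eef_pos: [0.4917, 0.2469, 0.2985]
tool_rot: [[-0.707, 0.042, 0.706], [0.03, 0.999, -0.029], [-0.706, 0.001, -0.708]]
wrist_force: [-1.8, -0.7, -1.1]
opening: -0.0002
grasp_force: 0.9
```

```bash
cat >> h.py <<'E'
def measure(save=None):
    T=np.mean([capture('top')['color'].astype(float) for _ in range(4)],0);g=T.mean(2)
    r=[]
    for x in (237,238,239,240,241,242):
        c=g[:,x];k=next(y for y in range(150,185) if c[y]>180)   # outer face of lip
        y=next(y for y in range(k+1,k+9) if c[y]<166); r.append(y-1+(c[y-1]-166)/(c[y-1]-c[y]))
    lR=np.array([.5395,.1445,.1153]);ss=np.linspace(0,.15,1501)
    q=np.array([P['top']@np.r_[lR+u*s,1] for s in ss]);row=q[:,1]/q[:,2]
    m=np.median(r);print('row',np.round(r,2),'s',np.interp(-m,-row,ss))
E
python3 - <<'E'
from h import *
step(*pose(45,.022,-.1));measure()
E
```

```text
t 13.05 shift [ 0.098  0.006 -0.009] turn [-0.008 -0.013 -0.02 ] q [ 22.2   5.4 -40.8   1.6 -17.1  18. ] F [-1.47 -1.04 -0.38]
row [158.25 158.27 158.16 157.83 157.86 158.02] s 0.10695509197963438
```

Emit:
carry_out(
  motion=[-0.06,0,-0.01,0,0,0,-0.06,0,-0.01,0,0,0,-0.06,0,-0.01,0,0,0,-0.05,0,-0.01,0,0,0,0,0,0,0,0,0],
)

```text
t: 13.67
eef_pos: [0.4958, 0.2468, 0.3042]
tool_rot: [[-0.707, 0.042, 0.706], [0.03, 0.999, -0.029], [-0.706, 0.001, -0.708]]
wrist_force: [-2.4, 0.2, -2.1]
opening: -0.0002
grasp_force: 1.2
```

```bash
python3 - <<'E'
from h import *
step(*pose(45,.022,-.1));measure()
c=capture('side')['color']
f2=lambda im,x,y,w,h,k:cv2.resize(im[y:y+h,x:x+w,::-1],None,fx=k,fy=k,interpolation=cv2.INTER_CUBIC)
cv2.imwrite('pics/up2.png',np.hstack([f2(c,180,110,65,75,6),f2(capture('top')['color'],205,120,65,75,6)]))
E
```

```text
t 13.7667 shift [0.329 0.004 0.031] turn [-0.006 -0.014 -0.02 ] q [ 22.    5.3 -39.9   2.5 -16.9  17.8] F [-2.1  -0.38 -1.19]
row [155.77 155.85 155.97 156.24 156.25 156.25] s 0.11312680763982129
```

View pics/up2.png

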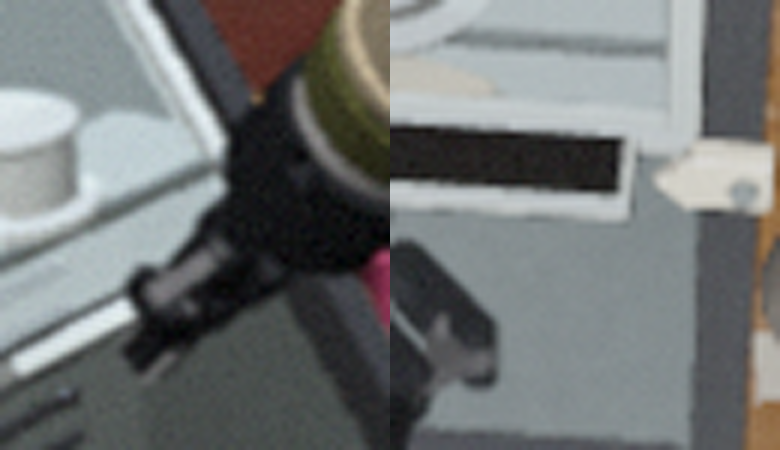

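Emit:
carry_out(
  motion=[0.2,0,0.03,0,0,0,0.2,0,-0.1,0,0,0,0.2,0,-0.6,0,0,0,0,0,-0.9,0,0,0,0,0,-0.9,0,0,0,0,0,-0.9,0,0,0,0,0,-0.6,0,0,0,0,0,0,0,0,0],
)

```text
t: 14.73
eef_pos: [0.3975, 0.2513, 0.3786]
tool_rot: [[-0.704, 0.04, 0.709], [0.03, 0.999, -0.026], [-0.709, 0.003, -0.705]]
wrist_force: [0.2, 0.3, 0.1]
opening: 0.0001
grasp_force: 0.0
```

```bash
python3 - <<'E'
from h import *
step(*pose(45,.022,-.09));measure()
g=np.mean([capture('side')['color'].astype(float) for _ in range(4)],0).mean(2).astype(int)
lR=np.array([.5395,.1445,.1153])
for s in (.113,.118):
    q=P['side']@np.r_[lR+u*s,1];print(s,q[:2]/q[2])
print('cols 208-235');[print(y,g[y,208:236]) for y in range(136,158)]
E
```

```text
t 14.8333 shift [ 0.06  -0.01   4.079] turn [ 0.012  0.001 -0.018] q [ 27.9  -8.3 -40.9  16.5 -20.8  22.5] F [-0.67 -0.44 -0.73]
row [155.85 155.93 156.04 156.27 156.29 156.28] s 0.11296822636709436
0.113 [229.28177028 147.88974353]
0.118 [228.3407514  146.23495521]
cols 208-235
136 [202 203 200 192 180 161 146 170 210 229 224 167  80  41  55  67  69  67
  71  68  49  33  22  22  21  16   8  19]
137 [200 193 179 157 138 127 111 128 186 219 225 194 116  53  42  61  70  68
  70  68  56  35  24  22  27  21   9  17]
138 [178 157 138 122 109 100 100 118 163 205 223 215 159  74  38  54  66  68
  65  65  60  42  38  57  76  54  16  13]
139 [137 122 108  99  99 110 130 159 171 193 216 220 189 116  52  41  60  64
  63  65  70  86 119 153 154 104  35  15]
140 [107 101  99 115 134 152 168 183 184 176 201 220 213 160  77  37  50  63
  67  90 132 179 217 233 206 130  38  12]
141 [108 121 134 155 173 182 184 189 190 178 187 216 221 189 118  53  41  64
 101 153 208 235 240 242 236 170  66  13]
142 [155 170 174 180 184 185 183 187 193 183 173 200 222 216 178 107  50  75
 143 196 228 237 237 238 239 
[... 1097 characters left out ...]
162 133 112 119 146 191 215 222 223 220 212 198 167 122  81  55
  42  38  36  43  54  59  42  26  29  56]
153 [162 132 108 118 148 189 214 222 224 221 214 199 168 127  91  65  42  32
  36  37  39  39  46  59  63  57  66  83]
154 [110 116 141 187 214 222 225 222 215 201 171 130  95  69  70  67  56  42
  38  39  39  40  42  45  68  88  98  91]
155 [141 191 212 222 226 222 217 203 173 132  96  73  67  73  74  78  66  47
  40  38  41  41  42  42  55  77  86  79]
156 [214 223 226 224 220 206 179 138  94  70  65  68  75  78  76  78  73  56
  41  36  38  40  40  38  42  58  69  70]
157 [227 226 219 209 183 140  99  70  62  70  73  77  77  75  76  76  74  62
  48  41  36  38  42  39  41  47  60  69]
```

Emit:
carry_out(
  motion=[0.06,0,0.6,0,0,0,0,0,0.9,0,0,0,0,0,0.9,0,0,0,0,0,0.9,0,0,0,0,0,0.6,0,0,0,0,0,0.18,0,0,0,0,0,0,0,0,0],
)

```text
t: 15.82
eef_pos: [0.4842, 0.2467, 0.2856]
tool_rot: [[-0.71, 0.043, 0.703], [0.03, 0.999, -0.031], [-0.704, -0.001, -0.711]]
wrist_force: [-0.2, 0.5, -0.1]
opening: -0.0
grasp_force: 0.0
```

```bash
python3 - <<'E'
from h import *
lR,_=tri((250.4,184.9),(244.3,189.3))
for s in ((226.3,145.4),(226.0,145.6)):
  X,e=tri(s,(249.0,149.5));print((X-lR)@u-.005,e)
step(*pose(45,.022,-.11));step(*pose(45,.022,-.1147));measure()
E
```

```text
0.117806933916316 [array([0.3, 0. ]), array([-0.2, -0.3])]
0.1175403660274914 [array([0.4, 0. ]), array([-0.3, -0.5])]
t 15.9167 shift [-0.674  0.005 -0.134] turn [-0.008 -0.028 -0.015] q [ 22.6   5.7 -42.4  -0.1 -17.3  18.3] F [-0.57  0.37  0.55]
t 15.9167 shift [-0.828  0.005 -0.162] turn [-0.008 -0.028 -0.015] q [ 22.6   5.7 -42.4  -0.1 -17.3  18.3] F [-0.57  0.37  0.55]
row [155.79 155.86 155.95 156.23 156.24 156.26] s 0.11316274337233641
```

Emit:
carry_out(
  motion=[-0.12,0,-0.023,0,0,0,-0.12,0,-0.023,0,0,0,-0.12,0,-0.023,0,0,0,-0.1,0,-0.02,0,0,0,-0.08,0,-0.016,0,0,0,-0.06,0,-0.012,0,0,0,-0.06,0,-0.012,0,0,0,-0.05,0,-0.01,0,0,0,-0.05,0,-0.01,0,0,0,0,0,0,0,0,0],
)

```text
t: 16.95
eef_pos: [0.4965, 0.2466, 0.306]
tool_rot: [[-0.709, 0.041, 0.704], [0.029, 0.999, -0.029], [-0.704, 0.0, -0.71]]
wrist_force: [-0.9, 1.2, -2.6]
opening: -0.0001
grasp_force: 1.3
```

```bash
python3 - <<'E'
from h import *
step(*pose(45,.022,-.1147));measure()
E
```

```text
t 17.05 shift [-0.093  0.008 -0.026] turn [-0.008 -0.04  -0.009] q [ 21.9   5.2 -39.6   3.  -16.9  17.8] F [-0.36  1.13 -2.95]
row [154.88 154.98 155.08 155.15 155.2  155.26] s 0.11617028517948154
```

Emit:
carry_out(
  motion=[-0.03,0,-0.005,0,0,0,-0.02,0,-0.005,0,0,0,0,0,0,0,0,0,0,0,0,0,0,0],
)

```text
t: 17.58
eef_pos: [0.4978, 0.2466, 0.3082]
tool_rot: [[-0.708, 0.042, 0.705], [0.03, 0.999, -0.029], [-0.706, 0.001, -0.708]]
wrist_force: [-0.7, -0.1, -2.5]
opening: 0.0002
grasp_force: 1.0
```

```bash
python3 - <<'E'
from h import *
step(*pose(45,.022,-.1147));measure()
E
```

```text
t 17.6833 shift [-0.009  0.006 -0.008] turn [-0.008 -0.018 -0.018] q [ 21.9   5.2 -39.3   3.2 -16.9  17.7] F [-0.28 -0.09 -2.28]
row [154.06 154.26 154.2  154.26 154.37 154.51] s 0.11880313610950247
```

Emit:
carry_out(
  motion=[0.2,0,0.03,0,0,0,0.2,0,-0.1,0,0,0,0.2,0,-0.6,0,0,0,0,0,-0.9,0,0,0,0,0,-0.9,0,0,0,0,0,-0.9,0,0,0,0,0,-0.6,0,0,0,0,0,0,0,0,0],
)

```text
t: 18.55
eef_pos: [0.3997, 0.2512, 0.3833]
tool_rot: [[-0.704, 0.04, 0.709], [0.031, 0.999, -0.026], [-0.71, 0.004, -0.704]]
wrist_force: [0.6, 0.4, 0.7]
opening: -0.0
grasp_force: 0.0
```

```bash
python3 - <<'E'
from h import *
measure();print(state()['wrist_force'],state()['t'])
f2=lambda im,x,y,w,h,k:cv2.resize(im[y:y+h,x:x+w,::-1],None,fx=k,fy=k,interpolation=cv2.INTER_CUBIC)
cv2.imwrite('pics/end.png',np.hstack([f2(capture('side')['color'],190,110,65,75,6),f2(capture('top')['color'],205,120,65,75,6)]))
E
```

```text
row [154.1  154.31 154.23 154.28 154.37 154.55] s 0.11868727075414902
[-0.48469723  0.19589266 -0.28494798] 18.85
```

View pics/end.png

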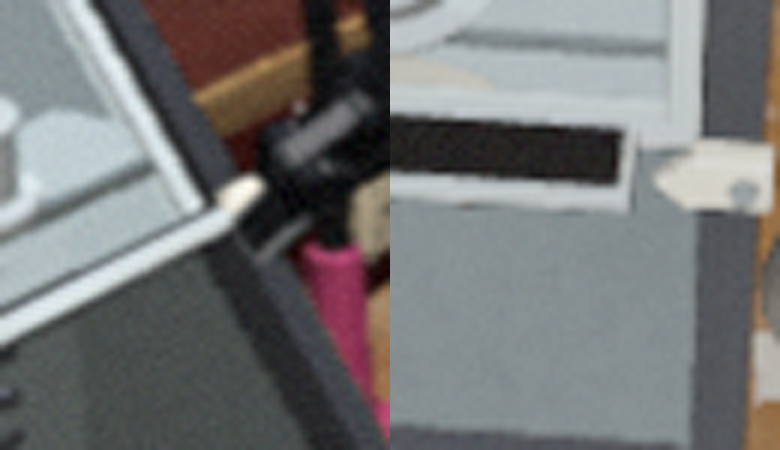

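In the side view the lip's end at (235,215) points straight at the pointer tip. In the top view the window stands level with the tip at (655,180), the pointer hasn't moved and the hand is clear.

```bash
python3 -c "
from workcell import close_job
print(close_job())"
```

```text
the job is handed in; nothing more can be done
None
```

I pushed the window up from beneath until its lip was level with the pointer, to within about 2 mm by the cameras, then drew the hand clear and handed the job in at about 19 s; the last picture shows the window still standing there.

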